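# Gauge a weld root gap with a taper gauge

## Task

Draw the taper gauge (the tool with the flat-sided rectangular handle) out of the wooden stand and slide its blade straight down from above into the gap between the two bevelled steel plates in the clamp, near the middle of their width, until both plates nip it and it drags snugly (about 10 N of push, not forced). Finish while still holding the gauge still at that depth: do not let go. Leave the round-headed tool, the hammer, the tin and the piece of angle iron where they are.

Things in the scene. Friction and masses are not known exactly. Their poses are not given: they have to be found in the camera images.
- gauge_grip (a point): Centre of the taper gauge's handle: black, rectangular, 22 mm thick (its x) x 36 mm wide (its y) x 50 mm tall (its z, up). The gauge weighs about 120 g and stands upright in one of the stand's two slots, the handle's underside resting on the stand's top, the blade hidden in the slot. Half a turn about z makes no difference.
- gauge_tip (a point): Middle of the blade's lower end, 110 mm below gauge_grip; same axes. The steel blade is 22 mm wide (y) and 85 mm long, a slim even wedge 2.5 mm thick (x) at the tip and 10 mm under the handle (0.09 mm thicker per mm).
- gauge: The taper gauge; origin at the centre of the handle's underside, 25 mm below gauge_grip and 85 mm above the tip; same axes.
- stand: Wooden stand, fixed, 75 (x) x 190 (y) x 100 mm (z), origin at the centre of its underside. Two slots 14 x 27 mm through its top at y = -48 and +48 mm: one holds the taper gauge, the other the round-headed tool (which is which varies).
- clamp: Fit-up clamp fixed to the table: base 200 (x) x 110 mm (y), origin under its centre. Two upright steel plates on it face each other across a gap open at the top: gap width along the clamp's x, length along y. The plates ride on a grey carriage that floats 8 mm either way along x on a very soft spring (0.1 N/mm), so that the gap centres itself on the blade.
- set_plate: The screw-set plate (clamp's -x side, with a screw and cross bar); origin = set_edge. It does not yield. Both plates: 10 mm thick, 74 mm wide (y), 85 mm tall, tops 122 mm above the table. The gap is parallel-sided, 3.5 to 6.5 mm wide, 77 mm deep; above it both inner edges are bevelled (5 mm wide, 8 mm tall), so that the mouth is 10 mm wider.
- set_edge (a point): On the screw-set plate: the point at the level of the plate's top, at the middle of its width, in the plane of its inner upright face (below the bevel). Axes as the clamp's. The gap runs from here to spring_edge; its middle is half-way between the two.
- spring_edge (a point): The same point on the sprung plate. Axes as the clamp's.
- spring_plate: The sprung plate (clamp's +x side, with two coil springs behind it); origin = spring_edge. Same size as the other.
- spring_slide (a joint): How far the sprung plate is pushed back (m): 0 at rest, at most 0.012. Its spring takes 5 N per mm, so it tells how hard the plates nip the blade: 0.001 is 5 N. Snug is about 0.0013 (0.0005 to 0.0025); each mm of further depth adds 0.09 mm. The push that slides the blade is about twice the nip times the friction (0.5 to 0.75).
- drift: Round-headed tool (head 36 mm across, 34 mm tall; origin under the head) in the stand's other slot, to be left alone.
- hammer: Hammer about 0.3 m long, lying on the table beyond the work; to be left alone.
- tin: Closed steel tin, 70 mm across, 90 mm tall, origin under it; to be left alone.
- angle_iron: Short piece of angle iron 90 mm long, 40 mm tall, lying on the table, origin under it; to be left alone.
There are look-alikes about, which are no part of the job. There is more than one size of the stand; the job needs the smallest.

How it is judged:
On the way, in this order (a step that is already met when the one before it is completed fails the run):
1. the taper gauge is held in the fingers with its tip above the stand's top (contact force between the fingers and gauge above 1.5 N and height (world z) of gauge_tip above 0.102 m), for 0.1 s.
2. the held blade has entered the gap between the plates, at least 12 mm below their tops (contact force between the fingers and gauge above 1.5 N and x of gauge_tip in the frame of set_edge between -0.001 and 0.01 m and y of gauge_tip in the frame of set_edge between -0.026 and 0.026 m and z of gauge_tip in the frame of set_edge below -0.012 m), for 0.1 s.
At the end, for the whole second after the job is handed in: The fingers still grip the taper gauge (over 1.5 N) and it is still (under 10 mm/s); its tip is between the two plates, at least 15 mm below their tops and within 26 mm of the middle of their width; the blade is upright within 0.12 rad; and each plate presses on it with 1.5 to 15 N (contact force between the fingers and gauge above 1.5 N and x of gauge_tip in the frame of set_edge between -0.001 and 0.01 m and y of gauge_tip in the frame of set_edge between -0.026 and 0.026 m and z of gauge_tip in the frame of set_edge below -0.015 m and contact force between gauge and set_plate between 1.5 and 15 N and contact force between gauge and spring_plate between 1.5 and 15 N and angle between the z axis of gauge and the z axis of set_edge, either way round below 0.12 rad and linear speed of gauge below 0.01 m/s and contact force between gauge and stand below 0.1 N); the arm keeps its last pose, push and grip.
It fails at once if the gauge is forced: the sprung plate pushed back over 4.5 mm, or a plate loaded over 40 N (value of joint spring_slide above 0.0045 m or contact force between gauge and set_plate above 40 N or contact force between gauge and spring_plate above 40 N).
It fails at once if the round-headed tool is moved over 20 mm (distance of drift from where it was at the start of the episode above 0.02 m).
It fails at once if the hammer, tin or angle iron is moved over 20 mm (distance of any of hammer, tin, angle_iron from where it was at the start of the episode above 0.02 m).
It also fails if it takes over 45 s, if anything falls off the work surface, if the arm or the gripper's body presses on something with over 40 N, if the wrist force passes 120 N, or if a joint passes its speed limit or range.

## Robot

A 6-joint arm with a two-finger parallel gripper is mounted at the origin on the work surface. World frame = base frame: x ahead of the robot, y to its left, z up, the work surface at z = 0. Lengths are in m, angles in rad, forces in N, time in s.
With the tool pointing down it reaches from about 0.375 to 0.925 m from the base axis. Payload 5.7 kg.
Tool frame: the origin (TCP) lies midway between the tips of the shut fingers; the grasp point (between the pads) lies 19 mm behind it; z points along the fingers, x is the direction in which the jaws open and shut, and the axes are right-handed (so a half turn about z gives the same grasp; the last joint's range is limited). The gripper opens to 88 mm and grips with 3 to 60 N. Pads are 20 mm wide; open, the fingers measure 115 mm over their backs; the gripper's body (75 mm by 178 mm) begins 61 mm behind the grasp point.
Start: joints at [-1.413, 0.359, 1.51, -0, 1.272, -0.115], TCP at [0.162, -0.578, 0.223] pointing down, gripper open.
Joint ranges: [-2.97, 2.97], [-1.01, 2.36], [0.21, 2.38], [-0.96, 4.11], [0.2, 2.71], [-2.98, 2.98]. Speed limits (rad/s): [2.39, 2.39, 3.14, 3.14, 3.14, 3.14].

## Interface

Orientations are given as a rotation vector (axis times angle).
In Python, from station import arm gives the robot as it stands.
- The arm moves only by the tool servo_tool, never from a script. Its argument "targets" is a list of rows, each a list of 2 entries, a list of its own where there are three numbers: the shift along the tool's x, y, z in m, then the turn, a rotation vector about the tool's x, y, z in rad. A call has 1 to 12 rows; each row shifts and turns the commanded pose from where the row before left it, along the tool's axes as they then stand; what a row does not reach is not made up. A row lasts 1/12 s, in which the tool goes at most 41.7 mm and 7.16 degrees, less where a joint would pass 70% of its speed; a pose out of reach is approached as far as the arm can. A call with a gripper value outside its range is refused whole. "gripper" is the opening, from 0 (shut) to 1 (fully open), set as the call begins (left out, the last holds). The fingers move at their own pace and stop on an object; "force" is the grip in N (left out, the last holds). Time passes only in rows, so rows that do not move let the fingers close. It gives the time, the measured TCP pose, the force and the opening at its end, in the units of the state.
- arm.observe(): the state, without advancing time (a new reading comes with each control period).
- arm.capture(name): name is "scene" or "top" or "wrist"; returns (picture, depth): 400x640x3 uint8, red, green, blue; 400x640 float32, m along the optical axis (not along the pixel's ray), 0 where there is no reading.
- arm.camera_info(name): a dict with "mtx" (3x3 intrinsics, pixels), "R" (3x3) and "t" (3): a world point X has camera coordinates R X + t. Camera axes: x right, y down, z forward; pixel columns grow to the right and rows downward; lengths in m; the calibration is good to about 2 mm. A picture is of the moment at which its call begins: read the wrist's pose just before it. camera_info takes no time and is no camera call; for the wrist camera it gives the pose at the moment of the call.
- arm.close_job(): hands the job in, once; it reports no verdict.
The state is a dict: "time_s": time; "joint_positions": joint angles; "joint_velocities": joint speeds; "joint_torque": joint torques, N m; "eef_pos": TCP position; "tool_rot": TCP orientation; "contact_force": force on the tool from outside, world axes, zero at the start; "moment": the same for the moment, N m; "gripper_width": finger opening in m.
Only numpy, scipy, OpenCV 4.12 (cv2) and the standard library are available. Lean on these libraries where they do the work, as an engineer would, in place of code of your own. Each camera call takes 0.05 s, during which the arm holds its last target.

## Working session

There is one attempt and no reset: what is moved stays moved. The work goes in short steps, Python scripts to look and compute and a tool call to move; the robot and the scene stay as the last step left them, time stands still between calls to the robot, and variables do not carry over. Pictures are saved under pics/ and viewed, and the job is handed in when it is done.

Besides the shell and the picture viewer there is one more tool, called after "Call:" by a JSON object that holds its "name" and its "arguments", one argument or row to a line. servo_tool: Moves the arm, as the interface text tells. Its arguments: {"type":"object","properties":{"targets":{"type":"array"},"gripper":{"type":"number"},"force":{"type":"number"}},"required":["targets"]}

```bash
ls; mkdir -p pics; python3 - <<'E'
from station import arm
import cv2,numpy as np
for n in ("scene","top"):
    p,d=arm.capture(n); cv2.imwrite(f"pics/{n}0.png",p[:,:,::-1]); np.savez(f"{n}0.npz",p=p,d=d)
    c=arm.camera_info(n); print(n,c); print((d>0).mean())
print(arm.observe())
E
```

```text
pics
scene {'mtx': array([[372.3780644 ,   0.        , 318.71204779],
       [  0.        , 372.3780644 , 198.9325022 ],
       [  0.        ,   0.        ,   1.        ]]), 'R': array([[-0.35557009,  0.93458205,  0.01123818],
       [ 0.78744369,  0.30602391, -0.53505308],
       [-0.50349016, -0.18139944, -0.84474369]]), 't': array([ 0.08520247, -0.42274169,  1.24510707])}
0.99601953125
top {'mtx': array([[471.42473755,   0.        , 315.40560215],
       [  0.        , 471.42473755, 202.9004415 ],
       [  0.        ,   0.        ,   1.        ]]), 'R': array([[-0.02295639, -0.99953347, -0.02014545],
       [-0.98301175,  0.02623822, -0.1816575 ],
       [ 0.18210133,  0.01563302, -0.98315549]]), 't': array([0.15271764, 0.57245223, 1.13072396])}
0.99596875
{'time_s': 0.1, 'joint_positions': array([-1.41310632e+00,  3.59416260e-01,  1.51130757e+00,  1.73368523e-05,
        1.27250499e+00, -1.15104218e-01]), 'joint_velocities': array([-0.00159078, -0.0007362 , -0.00313829,  0.00102804,  0.00171266,
       -0.00119058]), 'joint_torque': array([ 4.38048983e-04, -5.16356993e+01, -2.71406472e+01,  6.76903850e-02,
        2.76626955e-02, -1.24801306e-05]), 'eef_pos': array([ 0.16155304, -0.57720222,  0.22190994]), 'tool_rot': array([-2.50195232e+00,  1.89806451e+00,  1.83693612e-03]), 'contact_force': array([-0.43760169, -0.55910572,  0.98873559]), 'moment': array([ 0.00232806,  0.01591399, -0.01405742]), 'gripper_width': 0.08751226949572138}
```

View pics/scene0.png

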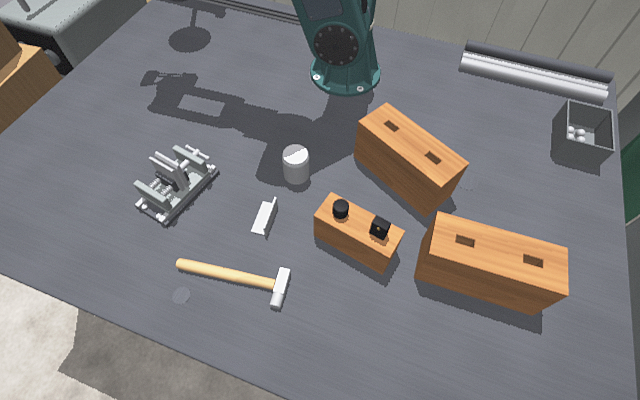

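View pics/top0.png

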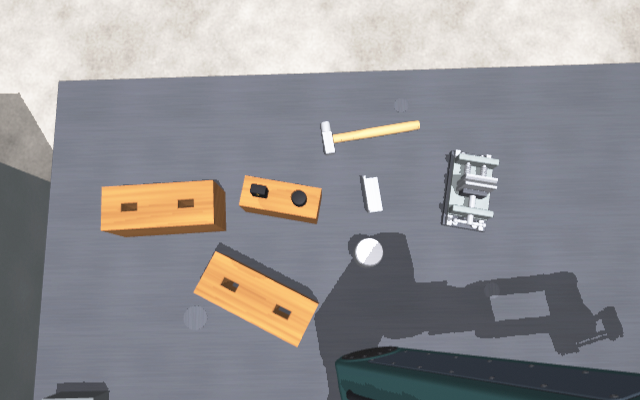

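Candidates: in the top view the smallest stand (280,198) holds two dark tools. The one at (259,190) looks square and the one at (299,198) round. The two larger stands, at (163,207) and (256,295), have empty slots. I'll check the choice in close crops.

```bash
cat > h.py <<'E'
import numpy as np,cv2
def cloud(d,c):
    K=c["mtx"]; v,u=np.mgrid[:d.shape[0],:d.shape[1]]
    X=np.stack([(u-K[0,2])/K[0,0]*d,(v-K[1,2])/K[1,1]*d,d],-1)
    return (X-c["t"])@c["R"]
def proj(P,c):
    q=np.asarray(P)@c["R"].T+c["t"]; q=q@c["mtx"].T; return q[...,:2]/q[...,2:]
def ray(uv,c,z):
    K=c["mtx"]; o=-c["R"].T@c["t"]; r=c["R"].T@np.linalg.inv(K)@np.array([uv[0],uv[1],1.]); return o+r*(z-o[2])/r[2]
E
python3 - <<'E'
from station import arm
from h import *
a=[]
for n,(u0,u1,v0,v1) in dict(scene=(300,420,180,280),top=(230,330,165,235)).items():
    z=np.load(n+"0.npz"); p=z["p"][v0:v1,u0:u1,::-1]
    cv2.imwrite(f"pics/crop_{n}.png",cv2.resize(p,None,fx=6,fy=6,interpolation=cv2.INTER_CUBIC)) 
for n,(u0,u1,v0,v1) in dict(scene=(125,225,135,230),top=(430,510,140,240)).items():
    z=np.load(n+"0.npz"); p=z["p"][v0:v1,u0:u1,::-1]
    cv2.imwrite(f"pics/clamp_{n}.png",cv2.resize(p,None,fx=6,fy=6,interpolation=cv2.INTER_CUBIC)) 
for n in("scene","top"):
    z=np.load(n+"0.npz");c=arm.camera_info(n);X=cloud(z["d"],c)
    P=z["p"].astype(int)
    for nm,m in dict(dark=(P.max(-1)<70)&(X[...,2]>0.09)&(X[...,2]<0.2)&(X[...,0]>.4), wood=(P[...,0]-P[...,2]>50)&(X[...,2]>0.05)).items():
        k,l,s,ce=cv2.connectedComponentsWithStats(m.astype(np.uint8))
        for i in range(1,k):
            if s[i,4]>30:
                Y=X[l==i]; top=Y[:,2]>np.percentile(Y[:,2],95)-0.006; 
                r=cv2.minAreaRect((Y[top][:,:2]*1000).astype(np.float32))
                print(n,nm,s[i],np.round(np.percentile(Y[:,2],[5,95]),4),r)
E
```

```text
scene dark [333 199  16  20 165] [0.1065 0.1371] ((578.3088989257812, 177.869873046875), (30.9759578704834, 31.351959228515625), 86.6079330444336)
scene dark [370 216  21  24 239] [0.108  0.1527] ((596.1595458984375, 271.9088439941406), (32.28507614135742, 22.01226806640625), 78.12932586669922)
scene wood [ 358  102  111   89 3678] [0.1386 0.1437] ((612.0716552734375, 217.51385498046875), (280.5110778808594, 711.5980224609375), 77.22196197509766)
scene wood [357 135  60  56 215] [0.0586 0.0877] ((646.9412841796875, 275.91363525390625), (672.2844848632812, 137.87783813476562), 11.537968635559082)
scene wood [451 171  13  17  33] [0.0531 0.1122] ((370.5639953613281, 414.4484558105469), (0.3217315673828125, 9.142134666442871), 66.43762969970703)
scene wood [ 314  192   91   75 2515] [0.0594 0.1041] ((759.4904174804688, 203.95440673828125), (194.6560516357422, 441.9599914550781), 83.49028778076172)
scene wood [ 418  211  151   98 8110] [0.0651 0.1429] ((751.654541015625, 469.3798828125), (280.1307067871094, 546.9119873046875), 78.01959228515625)
top dark [250 184  18  14 130] [0.1128 0.153 ] ((594.7296142578125, 270.2604675292969), (35.118736267089844, 19.105754852294922), 79.71469116210938)
top dark [292 191  14  15  71] [0.1179 0.1376] ((575.7473754882812, 177.9775848388672), (29.297990798950195, 30.46344757080078), 26.703414916992188)
top wood [ 239  175   83   46 2246] [0.0733 0.1049] ((537.5748901367188, 175.8865966796875), (333.4712219238281, 164.25656127929688), 43.73823547363281)
top wood [ 101  180  122   55 5813] [0.0776 0.1433] ((525.6028442382812, 369.3423156738281), (571.5780029296875, 177.0596466064453), 73.6785888671875)
top wood [ 194  251  124   96 5389] [0.1366 0.1439] ((361.5277404785156, 269.4830017089844), (265.7788391113281, 137.14328002929688), 62.24586486816406)
```

View crops.

View pics/crop_scene.png

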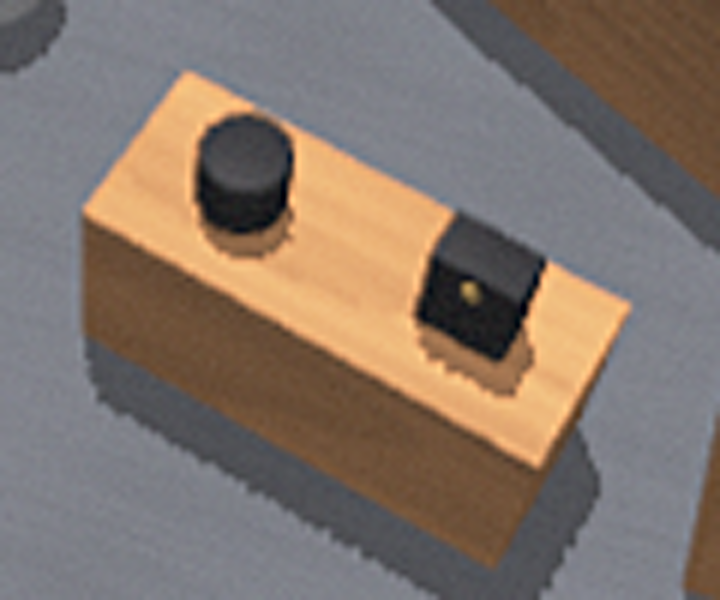

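View pics/clamp_scene.png

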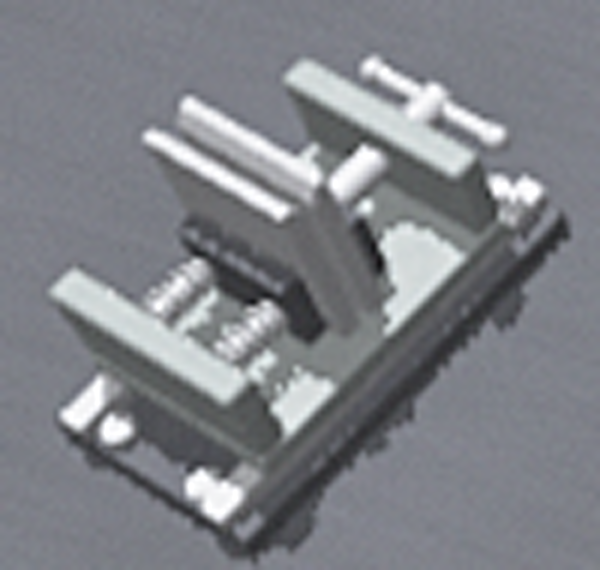

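View pics/clamp_top.png

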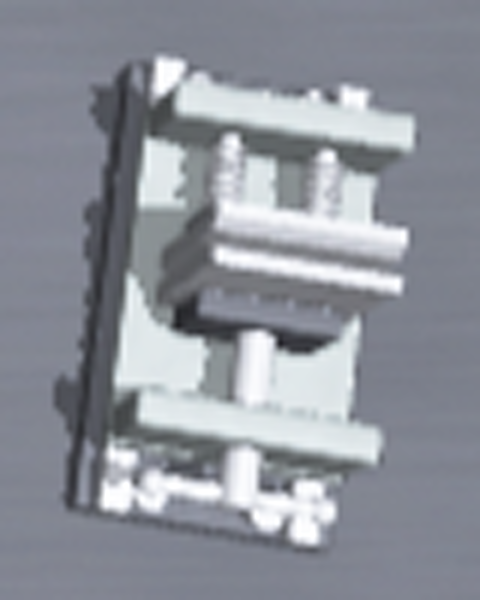

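The close crop shows the gauge as the flat-sided box with a brass dot at scene (380,228). The drift is round, at (341,209). In the clamp, the sprung plate is on the far side in the top view, towards world +x. Next I'll measure the plates.

```bash
python3 - <<'E'
from station import arm
from h import *
for n in("scene","top"):
    z=np.load(n+"0.npz");c=arm.camera_info(n);X=cloud(z["d"],c)
    m=(X[...,2]>0.116)&(X[...,2]<0.128)&(X[...,1]<-0.02)&(X[...,1]>-0.4)&(X[...,0]>.4)&(X[...,0]<.9)
    k,l,s,ce=cv2.connectedComponentsWithStats(m.astype(np.uint8))
    for i in range(1,k):
        if s[i,4]>15:
            Y=X[l==i]; r=cv2.minAreaRect((Y[:,:2]*1000).astype(np.float32))
            print(n,s[i],Y.mean(0).round(4),r)
    m=(X[...,2]>0.09)&(X[...,2]<0.116)&(X[...,1]<-0.02)&(X[...,1]>-0.4)&(X[...,0]>.4)&(X[...,0]<.9)
    k,l,s,ce=cv2.connectedComponentsWithStats(m.astype(np.uint8))
    for i in range(1,k):
        if s[i,4]>15:
            Y=X[l==i]; r=cv2.minAreaRect((Y[:,:2]*1000).astype(np.float32))
            print('low',n,s[i],Y.mean(0).round(4),r)
z=np.load("top0.npz");c=arm.camera_info("top");X=cloud(z["d"],c)
print(np.round(X[170:200:2,464:498:4,2]*1000).astype(int))
E
```

```text
scene [154 151  26  17 129] [ 0.5978 -0.2539  0.1216] ((597.8723754882812, -254.56204223632812), (73.70902252197266, 11.358959197998047), 79.1837387084961)
scene [149 156  26  17 107] [ 0.6147 -0.2558  0.122 ] ((612.6788330078125, -257.2624816894531), (74.89554595947266, 10.31644058227539), 78.4148178100586)
low scene [150 156  33  24 223] [ 0.6111 -0.2472  0.1053] ((605.302978515625, -256.2169189453125), (76.54158020019531, 25.657672882080078), 78.97979736328125)
top [465 173  33   9 138] [ 0.6151 -0.2569  0.1214] ((614.8073120117188, -257.8704833984375), (74.27703094482422, 11.012063980102539), 78.46154022216797)
top [465 180  32   9 122] [ 0.5984 -0.2548  0.1212] ((599.1744995117188, -254.79669189453125), (74.4298095703125, 10.330944061279297), 77.49457550048828)
low top [461 174  36  17 196] [ 0.6043 -0.252   0.1057] ((604.37939453125, -255.24935913085938), (74.56989288330078, 24.02493667602539), 73.6201171875)
[[ 61  68  34  38  61  70  33  40   1]
 [ 66  68  37  37  63  65  39   2   2]
 [ 74 120 123  35  60  72  37   5  -3]
 [106 122 122 124 120 124  33   0  -1]
 [109 116 115 122 120 120 122 120 120]
 [109 115 105 108 114 119 116 119 123]
 [111 127 123 124 118 106 107 114 115]
 [108 117 124 125 119 120 123 115   0]
 [ 89  96 104 108 111 121 122 126 127]
 [ 77  80  86  88  97 104 110 113 120]
 [ 82  81  81  78  78  81  90  96  -1]
 [ 76  83  77  84  77  82  70   5  -2]
 [ 57  62  72  80  78  82  34  -3  -1]
 [ 36  42  68  61  67  71  35  -2  -1]
 [ 37  39  67  38  48  36  39   1   0]]
```

```bash
python3 - <<'E'
from station import arm
from scipy.spatial.transform import Rotation as R
import numpy as np
o=arm.observe(); r=R.from_rotvec(o["tool_rot"]).as_matrix(); print(r.round(4)); print(np.degrees(np.arctan2(r[1,0],r[0,0])))
for tgt in([0.5955,0.271,0.25],[0.606,-0.256,.3]): print(r.T@(np.array(tgt)-o["eef_pos"]))
E
```

```text
[[ 2.694e-01 -9.630e-01 -2.000e-04]
 [-9.630e-01 -2.694e-01  1.600e-03]
 [-1.600e-03 -2.000e-04 -1.000e+00]]
-74.37032525917762
[-0.69996967 -0.64642795 -0.02682163]
[-0.18970941 -0.51456646 -0.07767702]
```

Call:
{"name": "servo_tool", "arguments": {
  "targets": [
    [[-0.013, -0.036, -0.006], [0, 0, 0]],
    [[-0.013, -0.036, -0.006], [0, 0, 0]],
    [[-0.013, -0.036, -0.006], [0, 0, 0]],
    [[-0.013, -0.036, -0.006], [0, 0, 0]],
    [[-0.013, -0.036, -0.006], [0, 0, 0]],
    [[-0.013, -0.036, -0.006], [0, 0, 0]],
    [[-0.013, -0.036, -0.006], [0, 0, 0]],
    [[-0.013, -0.036, -0.006], [0, 0, 0]],
    [[-0.013, -0.036, -0.006], [0, 0, 0]],
    [[-0.013, -0.036, -0.006], [0, 0, 0]],
    [[-0.013, -0.036, -0.006], [0, 0, 0]],
    [[-0.013, -0.036, -0.006], [0, 0, 0]]
  ],
  "gripper": 1
}}

```text
time_s: 1.1
eef_pos: [0.5367, -0.3095, 0.2946]
tool_rot: [-2.503, 1.899, 0.001]
contact_force: [-0.2, -0.2, 0.6]
gripper_width: 0.088
```

Call:
{"name": "servo_tool", "arguments": {
  "targets": [
    [[0, 0, 0], [0, 0, -0.11]],
    [[0, 0, 0], [0, 0, -0.11]],
    [[0, 0, 0], [0, 0, -0.11]],
    [[0, 0, 0], [0, 0, -0.11]],
    [[0, 0, 0], [0, 0, -0.11]],
    [[0, 0, 0], [0, 0, -0.11]],
    [[0, 0, 0], [0, 0, -0.11]],
    [[0, 0, 0], [0, 0, -0.11]],
    [[0, 0, 0], [0, 0, -0.11]],
    [[0, 0, 0], [0, 0, -0.11]],
    [[0, 0, 0], [0, 0, 0]]
  ]
}}

```text
time_s: 2.02
eef_pos: [0.5353, -0.3109, 0.2941]
tool_rot: [-3.126, 0.304, 0.002]
contact_force: [0.4, -0.3, 0.1]
gripper_width: 0.0879
```

```bash
python3 - <<'E'
from station import arm
import cv2,numpy as np
c=arm.camera_info("wrist"); p,d=arm.capture("wrist"); cv2.imwrite("pics/w1.png",p[:,:,::-1]); np.savez("w1.npz",p=p,d=d,**c)
o=arm.observe(); print(o); print(c)
E
```

```text
{'time_s': 2.0667, 'joint_positions': array([-6.37761686e-01,  3.34465037e-01,  1.36813462e+00,  6.44101433e-05,
        1.43999728e+00, -4.37742013e-01]), 'joint_velocities': array([ 0.00075703, -0.00163099, -0.00079506,  0.00094881, -0.00052808,
        0.06176588]), 'joint_torque': array([ 2.56526728e-03, -5.23552859e+01, -2.94891894e+01,  5.21009497e-02,
        5.90758561e-02, -8.09114333e-01]), 'eef_pos': array([ 0.53539844, -0.31098041,  0.2941813 ]), 'tool_rot': array([-3.12532670e+00,  3.13622993e-01,  1.30326608e-03]), 'contact_force': array([-0.55413768, -0.13788967,  0.18839123]), 'moment': array([-0.01455236,  0.01301727,  0.01156666]), 'gripper_width': 0.0881611869919036}
{'mtx': array([[295.44901115,   0.        , 316.82458215],
       [  0.        , 295.44901115, 198.76342923],
       [  0.        ,   0.        ,   1.        ]]), 'R': array([[ 9.80940619e-01, -1.94306968e-01, -5.50709046e-04],
       [-1.85257783e-01, -9.36104029e-01,  2.98979598e-01],
       [-5.86093401e-02, -2.93179209e-01, -9.54259345e-01]]), 't': array([-0.58525921, -0.24961792,  0.39935864])}
```

View pics/w1.png

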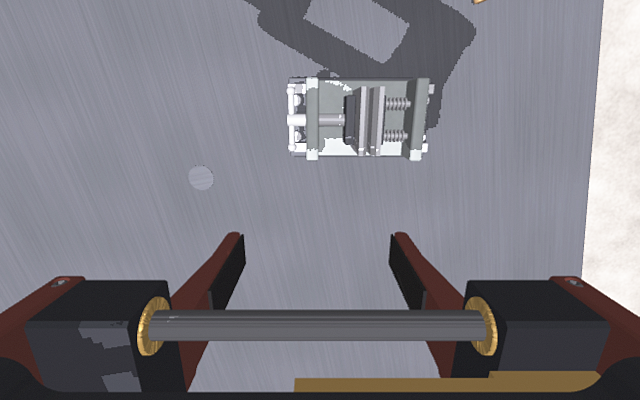

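The wrist view shows the clamp at (362,118), with the plates at columns 355–383, springs to the right and the screw to the left. I'll measure the plates in this view as well.

```bash
python3 - <<'E'
from station import arm
from h import *
z=np.load("w1.npz");c={k:z[k] for k in("mtx","R","t")};X=cloud(z["d"],c)
m=(X[...,2]>0.117)&(X[...,2]<0.128); m[:60]=0;m[180:]=0; m[:,:320]=0;m[:,420:]=0
k,l,s,ce=cv2.connectedComponentsWithStats(m.astype(np.uint8))
for i in range(1,k):
    if s[i,4]>15:
        Y=X[l==i]; r=cv2.minAreaRect((Y[:,:2]*1000).astype(np.float32)); print(s[i],Y.mean(0).round(4),r)
print((X[120,352:390,2]*1000).round().astype(int)); 
p=z["p"][60:180,280:440,::-1]; cv2.imwrite("pics/w1c.png",cv2.resize(p,None,fx=5,fy=5,interpolation=cv2.INTER_CUBIC))
# gauge target height points
E
```

```text
[358  86  10  70 477] [ 0.597  -0.2546  0.1205] ((597.3497314453125, -255.9429931640625), (73.39617156982422, 8.208298683166504), 78.53589630126953)
[372  86  13  70 524] [ 0.6141 -0.2579  0.1204] ((613.5645141601562, -259.30816650390625), (73.73915100097656, 8.668359756469727), 78.69511413574219)
[ 79  80  79  82  92 102 111 119 122 120 120 120 120 119 115 114  91  97
 103 110 114 114 116 118 119 119 121 123 120 121  79  79  78  36  35  35
  35  36]
```

View pics/w1c.png

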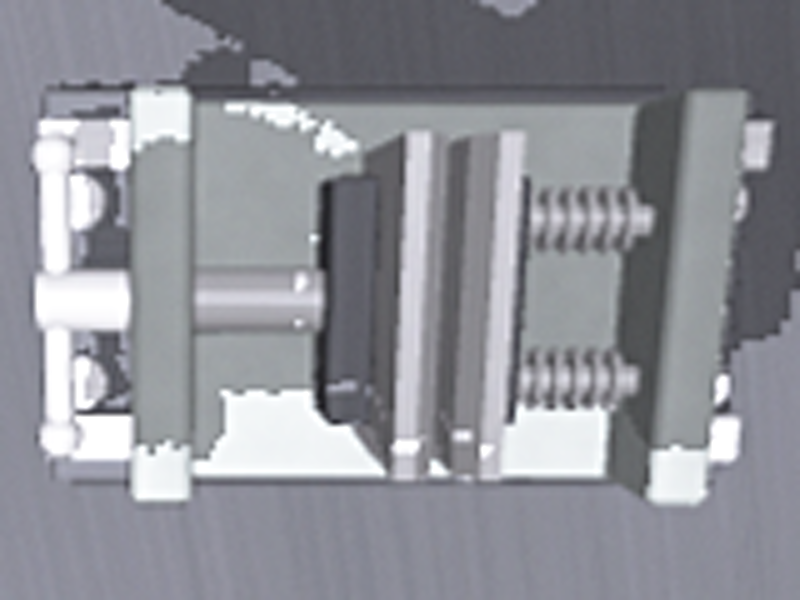

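Call:
{"name": "servo_tool", "arguments": {
  "targets": [
    [[-0.005, -0.04, 0], [0, 0, 0]],
    [[-0.005, -0.04, 0], [0, 0, 0]],
    [[-0.005, -0.04, 0], [0, 0, 0]],
    [[-0.005, -0.04, 0], [0, 0, 0]],
    [[-0.005, -0.04, 0], [0, 0, 0]],
    [[-0.005, -0.04, 0], [0, 0, 0]],
    [[-0.005, -0.04, 0], [0, 0, 0]],
    [[-0.005, -0.04, 0], [0, 0, 0]],
    [[-0.005, -0.04, 0], [0, 0, 0]],
    [[-0.005, -0.04, 0], [0, 0, 0]],
    [[-0.005, -0.04, 0], [0, 0, 0]],
    [[-0.005, -0.04, 0], [0, 0, 0]]
  ]
}}

```text
time_s: 3.07
eef_pos: [0.5709, 0.1733, 0.2946]
tool_rot: [3.126, -0.317, -0.0]
contact_force: [1.2, 0.2, 0.4]
gripper_width: 0.0876
```

Call:
{"name": "servo_tool", "arguments": {
  "targets": [
    [[0, 0, 0], [0, 0, 0]],
    [[0, 0, 0], [0, 0, 0]]
  ]
}}

```text
time_s: 3.23
eef_pos: [0.5709, 0.1733, 0.2943]
tool_rot: [3.126, -0.309, -0.001]
contact_force: [-0.0, -1.1, -0.2]
gripper_width: 0.0876
```

```bash
python3 - <<'E'
from station import arm
from h import *
c=arm.camera_info("wrist"); p,d=arm.capture("wrist"); cv2.imwrite("pics/w2.png",p[:,:,::-1]); np.savez("w2.npz",p=p,d=d,**c)
o=arm.observe(); print(o["eef_pos"],o["tool_rot"],o["contact_force"])
X=cloud(d,c)
m=(X[...,2]>0.11)&(X[...,2]<0.16)&(p.max(-1)<90); m[250:]=0
k,l,s,ce=cv2.connectedComponentsWithStats(m.astype(np.uint8))
for i in range(1,k):
    if s[i,4]>30:
        Y=X[l==i]; h=np.percentile(Y[:,2],95); Y=Y[Y[:,2]>h-.007]; r=cv2.minAreaRect((Y[:,:2]*1000).astype(np.float32)); print(s[i],h,np.median(Y,0).round(4),r)
E
```

```text
[0.57087832 0.17167831 0.29432676] [ 3.12542549e+00 -3.11120289e-01 -1.02328129e-03] [-1.05218469 -0.61220853 -0.31680471]
[161  15   5  25  45] 0.12053459124042028 [0.4499 0.3601 0.1182] ((449.45343017578125, 359.18695068359375), (21.850894927978516, 1.6421884298324585), 60.20210266113281)
[157  41   6  36  47] 0.11966644526227901 [0.436  0.3337 0.1176] ((435.3802185058594, 332.470458984375), (34.94865798950195, 1.9790558815002441), 62.18097686767578)
[ 86  43  17  40 301] 0.13117999938936864 [0.3693 0.3409 0.1284] ((369.39776611328125, 340.4690856933594), (36.55302810668945, 2.788201332092285), 62.316951751708984)
[140  54  11  90 228] 0.13633026674322404 [0.4143 0.2936 0.1339] ((414.46551513671875, 294.322265625), (90.39156341552734, 2.21824312210083), 61.5367317199707)
[312  69  22  39 626] 0.15028774704148973 [0.5978 0.273  0.149 ] ((595.7914428710938, 269.0251159667969), (34.935604095458984, 20.79924201965332), 78.40909576416016)
[152  81   8  59  99] 0.11744128987036939 [0.411  0.2873 0.1121] ((409.372314453125, 284.2657775878906), (64.29327392578125, 1.657067060470581), 61.338104248046875)
[140 136  11  70 119] 0.1198784118846564 [0.3741 0.2185 0.1179] ((375.69219970703125, 221.944091796875), (85.72208404541016, 1.8209443092346191), 61.77098083496094)
[306 161  31  34 793] 0.1341619052441687 [0.5766 0.1773 0.1329] ((576.4989624023438, 176.12103271484375), (34.385650634765625, 33.3948860168457), 85.06366729736328)
[ 77 173   7  28  90] 0.13447216066535864 [0.3067 0.223  0.1317] ((305.75128173828125, 222.0666046142578), (33.52360916137695, 2.254164695739746), 60.74650573730469)
[ 86 175   3  23  36] 0.12102893237213502 [0.3053 0.221  0.1194] ((304.66058349609375, 219.78292846679688), (28.219982147216797, 1.6484711170196533), 61.27753448486328)
[137 207   5  16  31] 0.11998651355938775 [0.3494 0.1721 0.1177] ((349.389404296875, 172.39016723632812), (20.41962432861328, 1.3426647186279297), 62.35739517211914)
```

View pics/w2.png

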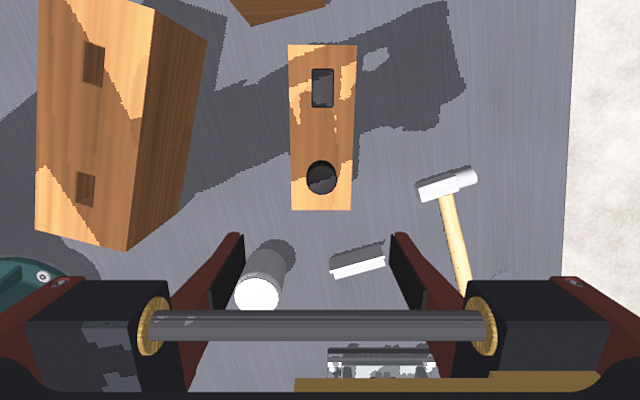

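The gauge is at wrist (322,88), rectangular and 35x21 mm with its top at z=0.150, which agrees with the description. It is at (0.596, 0.270), yaw about -11.5°. Moving over it and down.

Call:
{"name": "servo_tool", "arguments": {
  "targets": [
    [[0.002, -0.0335, 0], [0, 0, 0]],
    [[0.002, -0.0335, 0], [0, 0, 0]],
    [[0.0015, -0.0335, 0], [0, 0, 0]],
    [[0, 0, 0.035], [0, 0, 0]],
    [[0, 0, 0.03], [0, 0, 0]],
    [[0, 0, 0.03], [0, 0, 0]],
    [[0, 0, 0], [0, 0, 0]],
    [[0, 0, 0], [0, 0, 0]]
  ]
}}

```text
time_s: 3.95
eef_pos: [0.5954, 0.2666, 0.1984]
tool_rot: [3.124, -0.315, -0.006]
contact_force: [0.5, -0.4, 0.9]
gripper_width: 0.0877
```

```bash
python3 - <<'E'
from station import arm
from h import *
for n in("wrist","top"):
    c=arm.camera_info(n); p,d=arm.capture(n); cv2.imwrite(f"pics/{n}3.png",p[:,:,::-1]); np.savez(n+"3.npz",p=p,d=d,**c)
o=arm.observe(); print(o["eef_pos"],o["tool_rot"],o["contact_force"])
E
```

```text
[0.59784116 0.26790348 0.20165939] [-3.12491514  0.3137982  -0.00359602] [0.72388705 0.01057227 0.57985792]
```

View pics/wrist3.png

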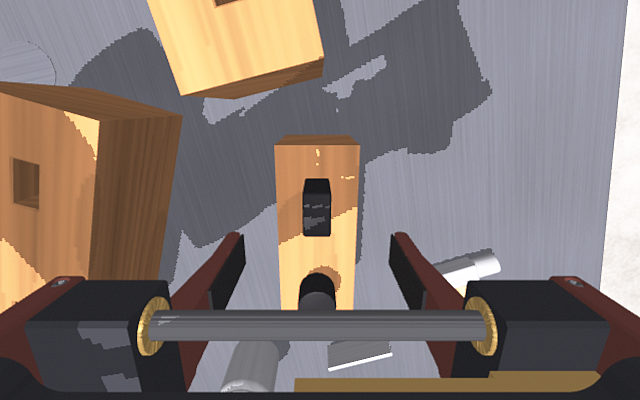

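Jaws straddle the gauge: finger tips are at columns 240 and 392, and the handle is at 317. Continue down and close.

Call:
{"name": "servo_tool", "arguments": {
  "targets": [
    [[0, -0.003, 0.03], [0, 0, 0]],
    [[0, 0, 0.03], [0, 0, 0]],
    [[0, 0, 0.02], [0, 0, 0]],
    [[0, 0, 0.007], [0, 0, 0]],
    [[0, 0, 0], [0, 0, 0]],
    [[0, 0, 0], [0, 0, 0]]
  ]
}}

```text
time_s: 4.55
eef_pos: [0.5985, 0.2719, 0.1147]
tool_rot: [-3.125, 0.311, -0.004]
contact_force: [0.6, -0.1, -0.5]
gripper_width: 0.088
```

Call:
{"name": "servo_tool", "arguments": {
  "targets": [
    [[0, 0, 0], [0, 0, 0]],
    [[0, 0, 0], [0, 0, 0]],
    [[0, 0, 0], [0, 0, 0]],
    [[0, 0, 0], [0, 0, 0]],
    [[0, 0, 0], [0, 0, 0]],
    [[0, 0, 0], [0, 0, 0]],
    [[0, 0, 0], [0, 0, 0]],
    [[0, 0, 0], [0, 0, 0]],
    [[0, 0, 0], [0, 0, 0]],
    [[0, 0, 0], [0, 0, 0]]
  ],
  "gripper": 0,
  "force": 45
}}

```text
time_s: 5.38
eef_pos: [0.5969, 0.2716, 0.1126]
tool_rot: [-3.126, 0.311, 0.0]
contact_force: [-0.0, 0.1, -0.3]
gripper_width: 0.0245
```

```bash
python3 - <<'E'
from station import arm
from h import *
for n in("wrist","scene"):
    c=arm.camera_info(n); p,d=arm.capture(n); cv2.imwrite(f"pics/{n}4.png",p[:,:,::-1]); np.savez(n+"4.npz",p=p,d=d,**c)
    o=arm.observe(); print(o["eef_pos"],o["tool_rot"],o["contact_force"],o["gripper_width"])
E
```

```text
[0.59680106 0.27169544 0.11256895] [-3.12619779e+00  3.10473208e-01  7.47338025e-04] [0.84287054 0.44293269 1.31144819] 0.02197708773449705
[0.59682837 0.27167583 0.11261239] [-3.12618709e+00  3.10535907e-01  5.78793377e-04] [-0.70683831  0.03150315 -0.09961471] 0.021504591601885635
```

View pics/wrist4.png

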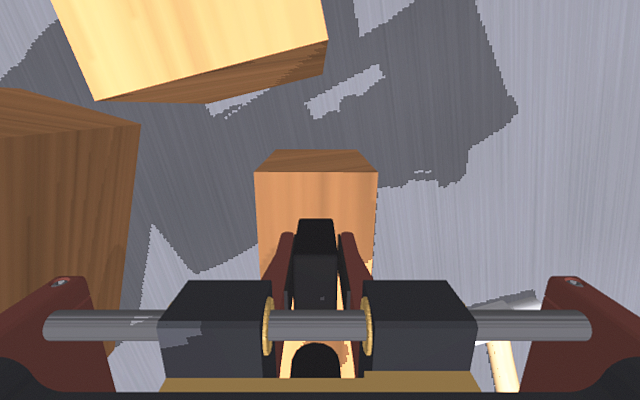

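Gripped: the opening is 22 mm, which is the handle's thickness. Lifting straight up 0.165.

Call:
{"name": "servo_tool", "arguments": {
  "targets": [
    [[0, 0, -0.01], [0, 0, 0]],
    [[0, 0, -0.02], [0, 0, 0]],
    [[0, 0, -0.03], [0, 0, 0]],
    [[0, 0, -0.035], [0, 0, 0]],
    [[0, 0, -0.035], [0, 0, 0]],
    [[0, 0, -0.025], [0, 0, 0]],
    [[0, 0, -0.01], [0, 0, 0]],
    [[0, 0, 0], [0, 0, 0]],
    [[0, 0, 0], [0, 0, 0]],
    [[0, 0, 0], [0, 0, 0]]
  ]
}}

```text
time_s: 6.32
eef_pos: [0.5956, 0.2712, 0.2754]
tool_rot: [3.125, -0.31, -0.006]
contact_force: [-0.1, 0.4, -1.9]
gripper_width: 0.022
```

```bash
python3 - <<'E'
from station import arm
from h import *
for n in("wrist","scene"):
    c=arm.camera_info(n); p,d=arm.capture(n); cv2.imwrite(f"pics/{n}5.png",p[:,:,::-1]); np.savez(n+"5.npz",p=p,d=d,**c)
    o=arm.observe(); print(o["eef_pos"],o["tool_rot"],o["contact_force"],o["gripper_width"])
cv2.imwrite("pics/s5c.png",cv2.resize(p[120:300,280:480,::-1],None,fx=3.5,fy=3.0,interpolation=cv2.INTER_CUBIC))
E
```

```text
[0.59556689 0.27113865 0.27506698] [ 3.12445148 -0.31038901 -0.00650263] [ 0.13245474  0.16577393 -1.70548359] 0.021711836350262803
[0.59568929 0.27120541 0.27514066] [ 3.12451209 -0.3104502  -0.00633974] [ 0.06907167  0.13616534 -1.24904705] 0.02206914576324603
```

View pics/s5c.png

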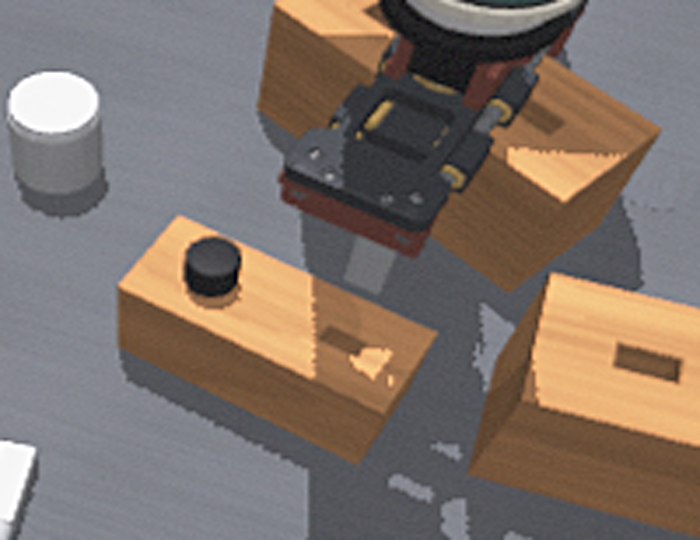

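View pics/wrist5.png

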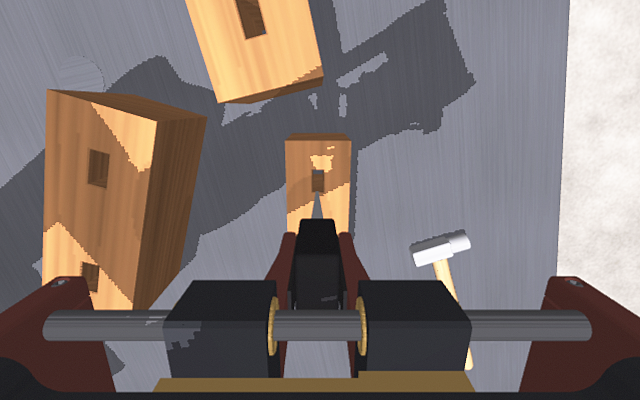

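The gauge is clear of the slot, with its blade at wrist (316,200). The drift is undisturbed. Carrying it to above the clamp.

Call:
{"name": "servo_tool", "arguments": {
  "targets": [
    [[0.004, 0.018, 0], [0, 0, 0]],
    [[0.0082, 0.037, 0], [0, 0, 0]],
    [[0.0082, 0.037, 0], [0, 0, 0]],
    [[0.0082, 0.037, 0], [0, 0, 0]],
    [[0.0082, 0.037, 0], [0, 0, 0]],
    [[0.0082, 0.037, 0], [0, 0, 0]],
    [[0.0082, 0.037, 0], [0, 0, 0]],
    [[0.0082, 0.037, 0], [0, 0, 0]],
    [[0.0082, 0.037, 0], [0, 0, 0]],
    [[0.0082, 0.037, 0], [0, 0, 0]],
    [[0.0082, 0.037, 0], [0, 0, 0]],
    [[0.0082, 0.037, 0], [0, 0, 0]]
  ]
}}

```text
time_s: 7.42
eef_pos: [0.6047, -0.1652, 0.276]
tool_rot: [-3.125, 0.311, 0.004]
contact_force: [1.3, -0.5, -2.5]
gripper_width: 0.0219
```

Call:
{"name": "servo_tool", "arguments": {
  "targets": [
    [[0.008, 0.034, 0], [0, 0, 0]],
    [[0.005, 0.025, 0], [0, 0, 0]],
    [[0.003, 0.014, 0], [0, 0, 0]],
    [[0, 0, 0], [0, 0, 0]],
    [[0, 0, 0], [0, 0, 0]],
    [[0, 0, 0], [0, 0, 0]],
    [[0, 0, 0], [0, 0, 0]]
  ]
}}

```text
time_s: 8.0
eef_pos: [0.607, -0.2364, 0.2774]
tool_rot: [-3.126, 0.308, 0.001]
contact_force: [0.4, 1.4, -1.8]
gripper_width: 0.0219
```

```bash
python3 - <<'E'
from station import arm
from h import *
for n in("wrist","top","scene"):
    c=arm.camera_info(n); p,d=arm.capture(n); cv2.imwrite(f"pics/{n}6.png",p[:,:,::-1]); np.savez(n+"6.npz",p=p,d=d,**c)
    o=arm.observe(); print(o["eef_pos"],o["tool_rot"],o["contact_force"],o["gripper_width"])
cv2.imwrite("pics/s6c.png",cv2.resize(p[90:240,90:270,::-1],None,fx=4,fy=4,interpolation=cv2.INTER_CUBIC))
E
```

```text
[ 0.60712522 -0.23651202  0.27761217] [-3.12579179e+00  3.07592361e-01  5.58978675e-04] [ 0.20530068  0.36191493 -0.81666199] 0.021766422969851235
[ 0.60718973 -0.23668497  0.27773136] [-3.12600591e+00  3.07679417e-01  1.69453045e-04] [-0.88710771  0.71498662 -1.03158936] 0.02198929121428827
[ 0.60722842 -0.23691807  0.27781074] [-3.12616628e+00  3.07940245e-01 -8.30658676e-05] [ 0.20652768  0.11773449 -1.79256819] 0.02185993303505491
```

View pics/s6c.png

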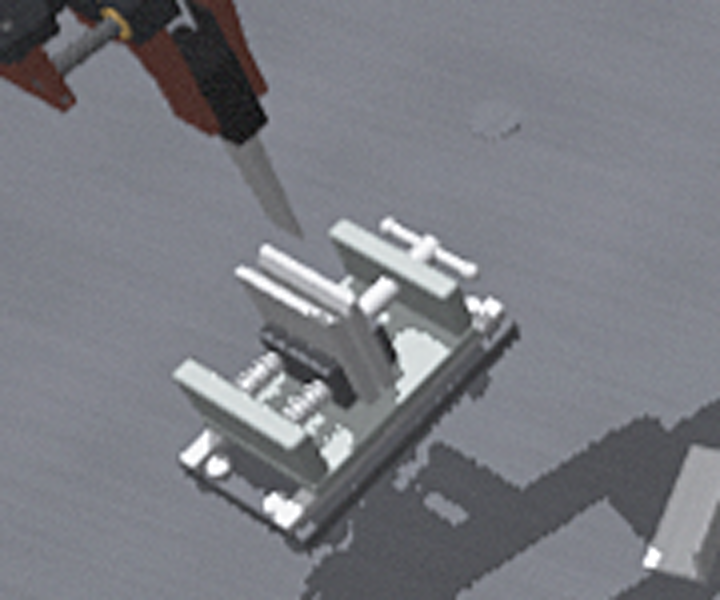

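View pics/wrist6.png

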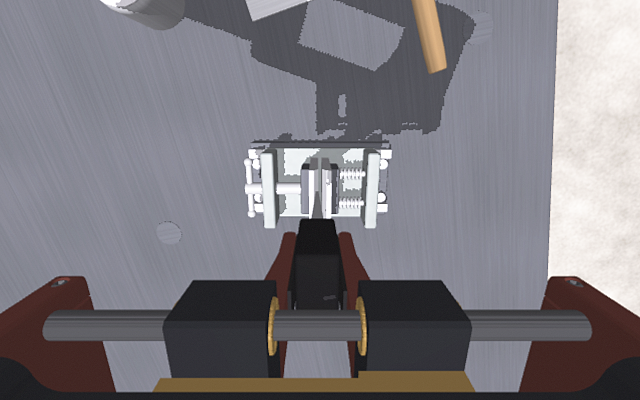

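The scene view shows the blade hanging above and slightly short of the plates, with its tip at about (165,149). I'll measure the tip.

```bash
python3 - <<'E'
from h import *
for n in("scene","top","wrist"):
    z=np.load(n+"6.npz");c={k:z[k] for k in("mtx","R","t")};X=cloud(z["d"],c)
    m=(X[...,2]>0.172)&(X[...,2]<0.235)&(abs(X[...,0]-.606)<.03)&(abs(X[...,1]+.237)<.03)
    Y=X[m]; 
    if len(Y)<5: print(n,len(Y)); continue
    print(n,len(Y),Y[:,2].min())
    for a in np.arange(.17,.235,.012):
        q=Y[(Y[:,2]>=a)&(Y[:,2]<a+.012)]; 
        if len(q)>2: print(a,len(q),q.mean(0).round(4),np.ptp(q[:,:2],axis=0).round(4))
    if n=="scene": print("tip ray",ray((165.5,149),c,.18))
    mm=(X[...,2]>0.117)&(X[...,2]<0.128)&(abs(X[...,0]-.606)<.05)&(abs(X[...,1]+.256)<.06)
    k,l,s,ce=cv2.connectedComponentsWithStats(mm.astype(np.uint8))
    for i in range(1,k):
        if s[i,4]>25:
            r=cv2.minAreaRect((X[l==i][:,:2]*1000).astype(np.float32)); print(s[i],r)
E
```

```text
scene 118 0.18193814014371407
0.18200000000000002 19 [ 0.6071 -0.2353  0.1883] [0.0059 0.0232]
0.19400000000000003 26 [ 0.6071 -0.2353  0.1999] [0.0054 0.0231]
0.20600000000000004 27 [ 0.6079 -0.2348  0.2124] [0.0055 0.0216]
0.21800000000000005 29 [ 0.6081 -0.2347  0.2244] [0.0065 0.0249]
0.23000000000000007 16 [ 0.608  -0.2333  0.2325] [0.0071 0.0197]
tip ray [ 0.60643242 -0.22756939  0.18      ]
[155 151  25  17 125] ((597.374755859375, -254.4436492919922), (72.64712524414062, 10.161426544189453), 78.4279556274414)
[149 156  26  17 102] ((612.764892578125, -257.2532043457031), (73.986083984375, 10.192035675048828), 78.50007629394531)
top 78 0.18203367651889651
0.18200000000000002 16 [ 0.6072 -0.235   0.1877] [0.0068 0.0179]
0.19400000000000003 17 [ 0.6069 -0.236   0.1996] [0.0072 0.0212]
0.20600000000000004 19 [ 0.6067 -0.2344  0.2121] [0.009  0.0218]
0.21800000000000005 21 [ 0.606  -0.2354  0.2244] [0.0114 0.0211]
0.23000000000000007 5 [ 0.6081 -0.2288  0.2321] [0.0066 0.0125]
[466 173  29   9 121] ((615.08837890625, -254.4725341796875), (67.02075958251953, 11.588872909545898), 80.05130004882812)
[465 180  28   8  92] ((600.3093872070312, -250.07537841796875), (64.50994873046875, 9.925565719604492), 79.01589965820312)
wrist 137 0.17972676736554782
0.17 3 [ 0.6079 -0.2276  0.1806] [0.0017 0.0008]
0.18200000000000002 15 [ 0.6084 -0.2277  0.1888] [0.0026 0.001 ]
0.19400000000000003 22 [ 0.6081 -0.2277  0.2009] [0.0042 0.0011]
0.20600000000000004 32 [ 0.6083 -0.2277  0.213 ] [0.0055 0.0014]
0.21800000000000005 43 [ 0.6082 -0.2277  0.2246] [0.0067 0.0017]
0.23000000000000007 22 [ 0.6084 -0.2277  0.233 ] [0.0065 0.0017]
[309 169   8  49 251] ((599.771728515625, -246.7967071533203), (55.3181266784668, 7.839688777923584), 78.23271942138672)
[323 169   8  49 339] ((615.2210693359375, -250.54928588867188), (56.92873764038086, 8.006463050842285), 79.06245422363281)
```

Both views agree on a shift of about +3.4 mm in tool x and +19.7 mm in tool y. Shift, then lower to just above the mouth and look again.

Call:
{"name": "servo_tool", "arguments": {
  "targets": [
    [[0.0017, 0.01, 0], [0, 0, 0]],
    [[0.0017, 0.0097, 0], [0, 0, 0]],
    [[0, 0, 0.015], [0, 0, 0]],
    [[0, 0, 0.02], [0, 0, 0]],
    [[0, 0, 0.011], [0, 0, 0]],
    [[0, 0, 0], [0, 0, 0]],
    [[0, 0, 0], [0, 0, 0]],
    [[0, 0, 0], [0, 0, 0]]
  ]
}}

```text
time_s: 8.82
eef_pos: [0.607, -0.2588, 0.2325]
tool_rot: [3.126, -0.311, 0.002]
contact_force: [-0.4, 0.2, -1.6]
gripper_width: 0.0219
```

```bash
python3 - <<'E'
from station import arm
from h import *
for n in("wrist","top","scene"):
    c=arm.camera_info(n); p,d=arm.capture(n); np.savez(n+"7.npz",p=p,d=d,**c)
    o=arm.observe(); print(o["eef_pos"],o["tool_rot"],o["contact_force"])
    X=cloud(d,c)
    Y=X[(X[...,2]>0.131)&(X[...,2]<0.18)&(abs(X[...,0]-.606)<.03)&(abs(X[...,1]+.256)<.03)]
    print(n,len(Y),Y[:,2].min() if len(Y) else 0, Y.mean(0))
    if n=="wrist": cv2.imwrite("pics/w7c.png",cv2.resize(p[120:260,220:420,::-1],None,fx=4,fy=4,interpolation=cv2.INTER_CUBIC))
    if n=="scene": cv2.imwrite("pics/s7c.png",cv2.resize(p[90:240,90:270,::-1],None,fx=4,fy=4,interpolation=cv2.INTER_CUBIC))
E
```

```text
[ 0.60722686 -0.25883117  0.23279848] [ 3.12549882e+00 -3.10510922e-01  2.65449745e-03] [-0.11086316 -0.84768443 -1.11760422]
wrist 93 0.13538962071906377 [ 0.60837453 -0.2502197   0.16190615]
[ 0.60725153 -0.25875642  0.23290941] [ 3.12545058e+00 -3.10416906e-01  2.98388740e-03] [ 0.57186448 -0.71550248 -1.00580429]
top 56 0.13535486318552895 [ 0.60705261 -0.2578031   0.15880082]
[ 0.60719578 -0.25864881  0.23287104] [ 3.12549962e+00 -3.10313149e-01  2.91182551e-03] [ 0.23823525  0.99609418 -1.22185487]
scene 75 0.137148235728946 [ 0.6076618  -0.25698255  0.15989947]
```

View pics/w7c.png

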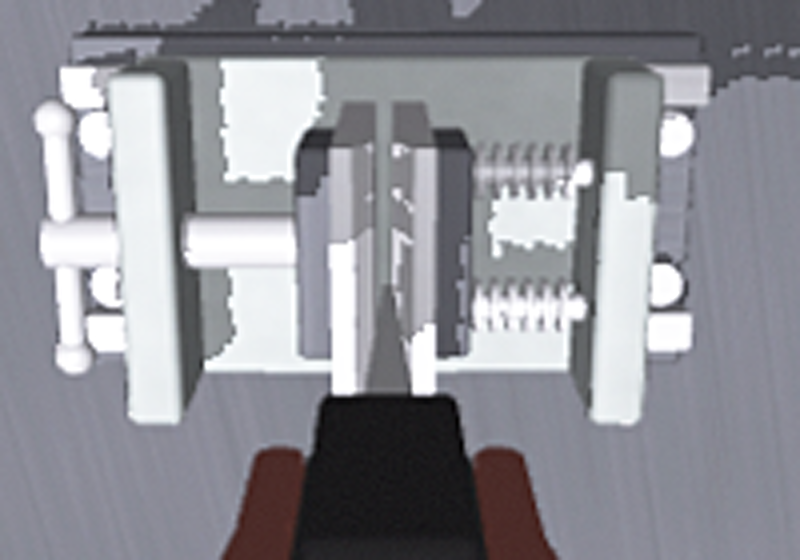

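View pics/s7c.png

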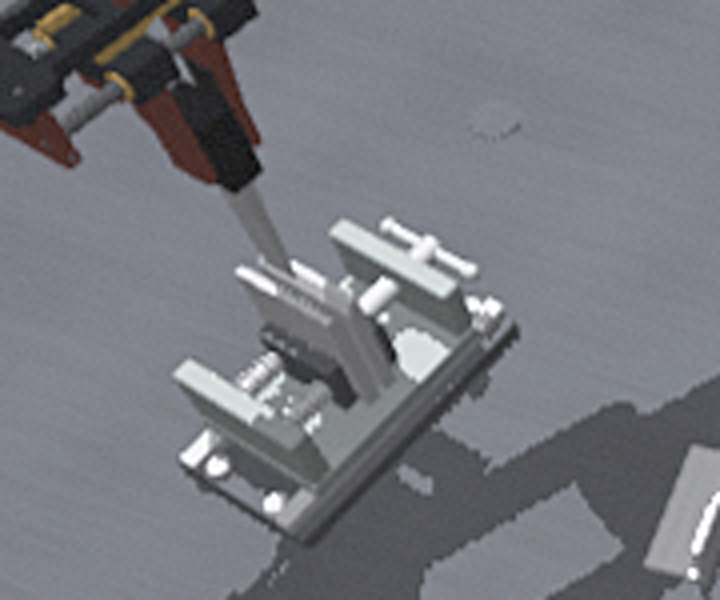

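The blade tip projects at wrist crop (388,290), within about 1 mm of the gap line (384), and it is near the middle of the plates' width. Force baseline is about -1.2 N in z. Descend into the mouth.

Call:
{"name": "servo_tool", "arguments": {
  "targets": [
    [[-0.0005, 0, 0.006], [0, 0, 0]],
    [[0, 0, 0.006], [0, 0, 0]],
    [[0, 0, 0.006], [0, 0, 0]],
    [[0, 0, 0.006], [0, 0, 0]],
    [[0, 0, 0.005], [0, 0, 0]],
    [[0, 0, 0], [0, 0, 0]],
    [[0, 0, 0], [0, 0, 0]],
    [[0, 0, 0], [0, 0, 0]]
  ]
}}

```text
time_s: 9.63
eef_pos: [0.6061, -0.2582, 0.2027]
tool_rot: [-3.126, 0.31, 0.0]
contact_force: [0.3, 0.7, -1.3]
gripper_width: 0.0215
```

```bash
cat > look.py <<'E'
import sys
from station import arm
from h import *
i=sys.argv[1]
F=[];P=[]
for n in sys.argv[2].split(","):
    c=arm.camera_info(n); p,d=arm.capture(n); np.savez(n+i+".npz",p=p,d=d,**c)
    o=arm.observe(); F.append(o["contact_force"]);P.append(o["eef_pos"])
    if n=="wrist": cv2.imwrite(f"pics/w{i}c.png",cv2.resize(p[120:260,220:420,::-1],None,fx=4,fy=4,interpolation=cv2.INTER_CUBIC))
    if n=="scene": cv2.imwrite(f"pics/s{i}c.png",cv2.resize(p[90:240,90:270,::-1],None,fx=4,fy=4,interpolation=cv2.INTER_CUBIC))
print(np.mean(F,0).round(2),np.std(F,0).round(2),np.mean(P,0).round(4),o["tool_rot"].round(3),o["gripper_width"],o["time_s"])
E
python3 look.py 8 wrist,scene,top,wrist,scene
```

```text
[-0.1   0.21 -0.98] [0.26 0.54 0.45] [ 0.6062 -0.2583  0.203 ] [ 3.126e+00 -3.100e-01  1.000e-03] 0.021694995665603425 9.8833
```

View pics/w8c.png

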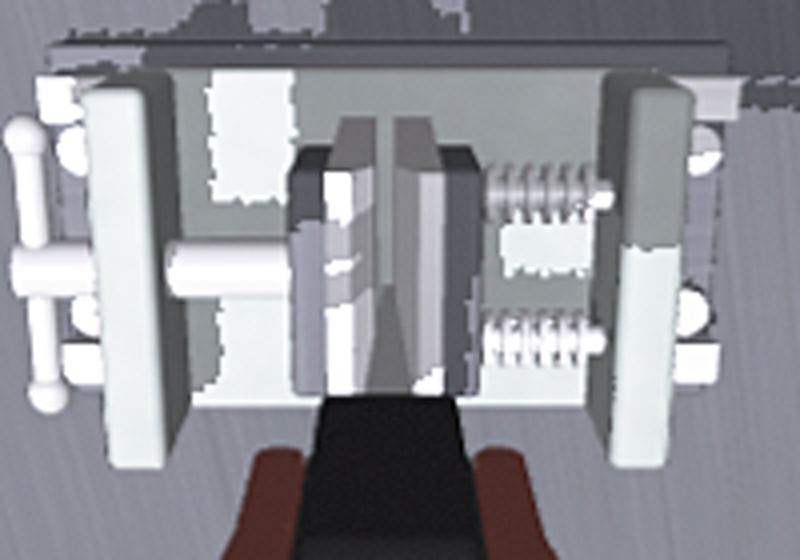

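View pics/s8c.png

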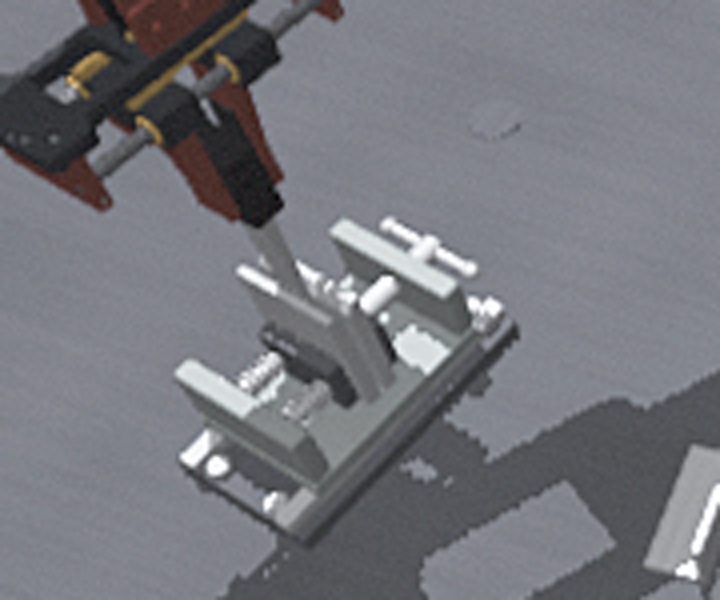

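The blade has entered between the plates at wrist crop (388,300) with no added force (z ≈ -1.0 N). Tip is about 16 mm below the tops. Descending in small steps.

Call:
{"name": "servo_tool", "arguments": {
  "targets": [
    [[0, 0, 0.002], [0, 0, 0]],
    [[0, 0, 0.002], [0, 0, 0]],
    [[0, 0, 0.002], [0, 0, 0]],
    [[0, 0, 0.002], [0, 0, 0]],
    [[0, 0, 0], [0, 0, 0]],
    [[0, 0, 0], [0, 0, 0]]
  ]
}}

```text
time_s: 10.38
eef_pos: [0.6059, -0.2581, 0.1943]
tool_rot: [-3.126, 0.31, 0.001]
contact_force: [0.6, 0.1, -1.5]
gripper_width: 0.0218
```

Call:
{"name": "servo_tool", "arguments": {
  "targets": [
    [[0, 0, 0.002], [0, 0, 0]],
    [[0, 0, 0.002], [0, 0, 0]],
    [[0, 0, 0.002], [0, 0, 0]],
    [[0, 0, 0], [0, 0, 0]],
    [[0, 0, 0], [0, 0, 0]]
  ]
}}

```text
time_s: 10.8
eef_pos: [0.6059, -0.2581, 0.1884]
tool_rot: [-3.126, 0.31, 0.001]
contact_force: [0.5, -0.3, -1.5]
gripper_width: 0.0219
```

```bash
python3 look.py 9 wrist,scene,top,wrist,scene
```

```text
[-0.55  0.02 -1.73] [0.38 0.32 0.18] [ 0.606  -0.2582  0.1887] [-3.126  0.311  0.   ] 0.02225487966645938 11.05
```

Call:
{"name": "servo_tool", "arguments": {
  "targets": [
    [[0, 0, 0.002], [0, 0, 0]],
    [[0, 0, 0.002], [0, 0, 0]],
    [[0, 0, 0.001], [0, 0, 0]],
    [[0, 0, 0], [0, 0, 0]],
    [[0, 0, 0], [0, 0, 0]]
  ]
}}

```text
time_s: 11.47
eef_pos: [0.606, -0.2582, 0.1834]
tool_rot: [-3.126, 0.31, 0.0]
contact_force: [-0.7, -0.6, -2.4]
gripper_width: 0.0219
```

Call:
{"name": "servo_tool", "arguments": {
  "targets": [
    [[0, 0, 0.002], [0, 0, 0]],
    [[0, 0, 0.002], [0, 0, 0]],
    [[0, 0, 0.001], [0, 0, 0]],
    [[0, 0, 0], [0, 0, 0]],
    [[0, 0, 0], [0, 0, 0]]
  ]
}}

```text
time_s: 11.88
eef_pos: [0.6061, -0.2583, 0.1787]
tool_rot: [3.126, -0.311, 0.0]
contact_force: [-0.4, -0.4, 0.7]
gripper_width: 0.022
```

```bash
python3 look.py 10 wrist,scene,top,wrist,scene
```

```text
[ 0.15 -0.31  0.65] [0.39 0.43 0.61] [ 0.6061 -0.2583  0.1787] [ 3.126 -0.31   0.   ] 0.021780503863590206 12.1333
```

Contact has begun: the push has risen about 2 N from the baseline.

Call:
{"name": "servo_tool", "arguments": {
  "targets": [
    [[0, 0, 0.002], [0, 0, 0]],
    [[0, 0, 0.002], [0, 0, 0]],
    [[0, 0, 0.001], [0, 0, 0]],
    [[0, 0, 0], [0, 0, 0]],
    [[0, 0, 0], [0, 0, 0]]
  ]
}}

```text
time_s: 12.55
eef_pos: [0.6062, -0.2583, 0.1738]
tool_rot: [3.126, -0.311, 0.001]
contact_force: [-0.7, -1.6, 3.9]
gripper_width: 0.0216
```

```bash
python3 look.py 11 wrist,scene,top,wrist,scene
```

```text
[0.19 0.3  3.77] [0.44 0.52 0.51] [ 0.6061 -0.2582  0.1738] [ 3.126 -0.31   0.   ] 0.021948981236707802 12.8
```

Call:
{"name": "servo_tool", "arguments": {
  "targets": [
    [[0, 0, 0.002], [0, 0, 0]],
    [[0, 0, 0.0015], [0, 0, 0]],
    [[0, 0, 0], [0, 0, 0]],
    [[0, 0, 0], [0, 0, 0]]
  ]
}}

```text
time_s: 13.13
eef_pos: [0.6062, -0.2583, 0.1703]
tool_rot: [3.126, -0.31, 0.001]
contact_force: [-0.2, -0.7, 5.0]
gripper_width: 0.0218
```

Call:
{"name": "servo_tool", "arguments": {
  "targets": [
    [[0, 0, 0.002], [0, 0, 0]],
    [[0, 0, 0.0015], [0, 0, 0]],
    [[0, 0, 0], [0, 0, 0]],
    [[0, 0, 0], [0, 0, 0]],
    [[0, 0, 0], [0, 0, 0]]
  ]
}}

```text
time_s: 13.55
eef_pos: [0.6064, -0.2583, 0.1671]
tool_rot: [3.126, -0.31, 0.001]
contact_force: [0.6, 0.3, 5.2]
gripper_width: 0.0222
```

```bash
python3 look.py 12 wrist,scene,top,wrist,scene
```

```text
[ 0.44 -0.27  5.67] [0.21 0.1  0.5 ] [ 0.6064 -0.2584  0.1671] [ 3.126e+00 -3.100e-01  1.000e-03] 0.021801804995788477 13.8
```

View pics/s12c.png

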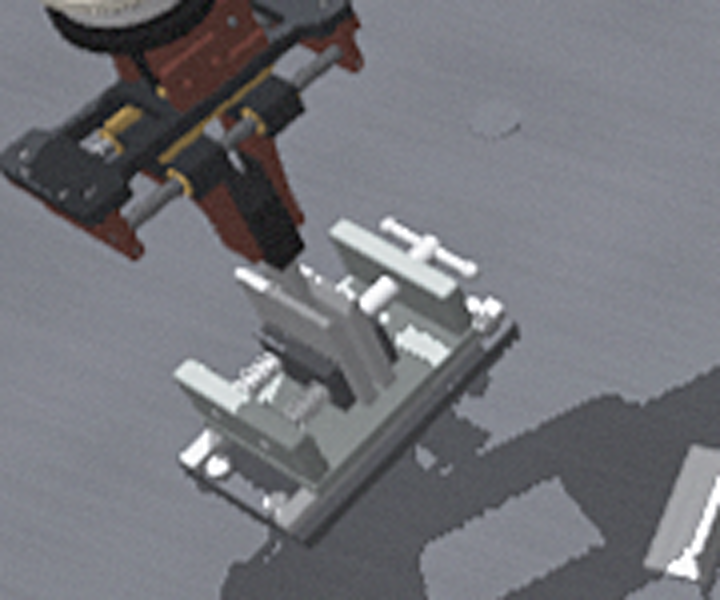

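View pics/w12c.png

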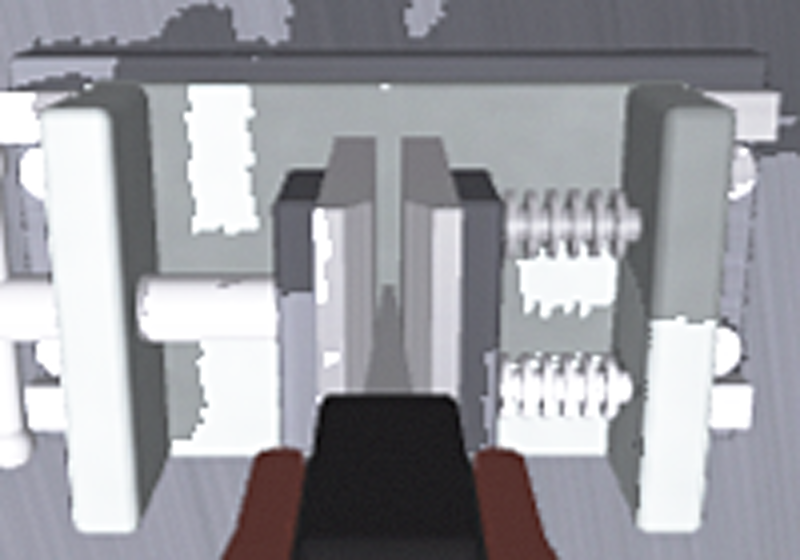

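Push is about 7 N above baseline. The handle has not slipped in the jaws: its edge stays at crop row 395. A further 2.5 mm, then settle and check.

Call:
{"name": "servo_tool", "arguments": {
  "targets": [
    [[0, 0, 0.0015], [0, 0, 0]],
    [[0, 0, 0.001], [0, 0, 0]],
    [[0, 0, 0], [0, 0, 0]],
    [[0, 0, 0], [0, 0, 0]],
    [[0, 0, 0], [0, 0, 0]],
    [[0, 0, 0], [0, 0, 0]],
    [[0, 0, 0], [0, 0, 0]],
    [[0, 0, 0], [0, 0, 0]],
    [[0, 0, 0], [0, 0, 0]]
  ]
}}

```text
time_s: 14.55
eef_pos: [0.6067, -0.2585, 0.165]
tool_rot: [3.126, -0.311, 0.002]
contact_force: [0.9, -0.1, 7.4]
gripper_width: 0.0216
```

```bash
python3 look.py 13 wrist,scene,top,wrist,scene; python3 - <<'E'
from h import *
for i in("7","8","13"):
    z=np.load(f"wrist{i}.npz");c={k:z[k] for k in("mtx","R","t")};X=cloud(z["d"],c)
    # blade narrow edge relative to plates, handle top edge in camera frame
    P=z["p"].astype(int); col=P[200:300,316].max(-1); print(i,"handle first dark row",200+int(np.argmax(col<50)), "plate gap z row", end=" ")
    Y=X[(X[...,2]>0.128)&(X[...,2]<0.15)&(abs(X[...,0]-.606)<.02)&(abs(X[...,1]+.25)<.02)]; print(Y.mean(0).round(4), len(Y))
    m=(X[...,2]>0.117)&(X[...,2]<0.128)&(abs(X[...,0]-.606)<.05)&(abs(X[...,1]+.256)<.06)
    k,l,s,ce=cv2.connectedComponentsWithStats(m.astype(np.uint8))
    for j in range(1,k):
        if s[j,4]>60: print(cv2.minAreaRect((X[l==j][:,:2]*1000).astype(np.float32)))
z=np.load("scene13.npz");c={k:z[k] for k in("mtx","R","t")};a=np.load("scene0.npz")
d=np.abs(z["p"].astype(int)-a["p"]).max(-1)
cv2.imwrite("pics/top13.png",np.load("top13.npz")["p"][:,:,::-1])
E
```

```text
[0.48 0.08 7.65] [0.41 0.15 0.31] [ 0.6067 -0.2584  0.165 ] [ 3.126e+00 -3.100e-01  2.000e-03] 0.02201428634792749 14.8
7 handle first dark row 219 plate gap z row [ 0.6084 -0.2502  0.1426] 19
((598.7838745117188, -249.85951232910156), (61.44900131225586, 8.473859786987305), 78.2104721069336)
((614.8828125, -252.47439575195312), (60.213279724121094, 8.428881645202637), 77.43583679199219)
8 handle first dark row 219 plate gap z row [ 0.6076 -0.2496  0.1405] 59
((599.5617065429688, -243.87063598632812), (49.5526237487793, 8.474590301513672), 79.71965026855469)
((616.0485229492188, -246.6684112548828), (49.03700637817383, 7.6091227531433105), 78.81460571289062)
13 handle first dark row 219 plate gap z row [ 0.6081 -0.2499  0.1315] 42
((618.6878051757812, -241.6166534423828), (37.785858154296875, 8.160179138183594), 79.51713562011719)
((600.9711303710938, -237.51344299316406), (36.537166595458984, 7.875990867614746), 78.15548706054688)
```

View pics/top13.png

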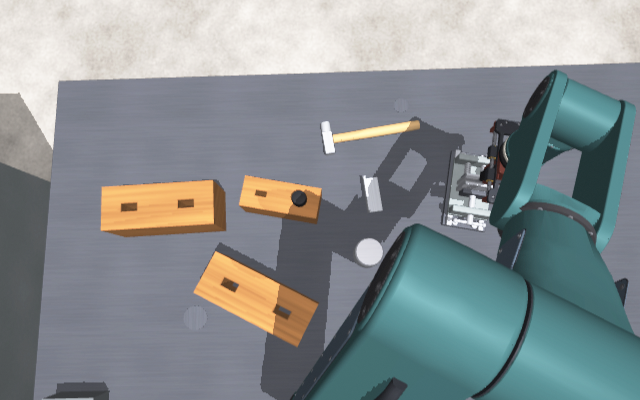

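The push is steady at about 9 N above baseline and there is no slip. In the top view the drift (299,198), tin (369,252), angle iron (372,194) and hammer are where they were. Handing in.

```bash
python3 -c "
from station import arm
print(arm.close_job())"
```

```text
the job is handed in; nothing more can be done
None
```

I drew the taper gauge out of the smallest stand and slid its blade straight down into the gap between the plates. I handed the job in at about 14.8 s of the 45 s, still gripping the gauge; no verdict came back.

**Last checks:**
- **Push:** wrist force rose from about -1.3 N before contact to a steady +7.65 N, so about 9 N of push.
- **Nip:** estimated at about 7 N per plate from the roughly 16 mm of travel after contact. I could not read it directly.
- **Depth:** the tip is about 54 mm below the plates' tops and within a few mm of the middle of their width.
- **Grip:** the opening is 22 mm, which matches the handle. The handle did not slip in the jaws, and the tool is upright to within a few mrad.
- **Everything else:** the drift, tin, angle iron and hammer are at their starting pixels in the top view.

**Disagreements:**
- The push rose a little unevenly with depth, by 0.3 to 0.9 N per mm. That is within the force noise and the stated friction range.
- Position readings scattered by 1 to 2 mm.
- The last wrist view put the plates about 2 to 3 mm from where I first measured them. Part of that is the handle hiding them, and part may be the floating carriage centring itself.

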